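# Run the jar crate into the bay and unscrew its lid

### The arm

A 6-joint arm with a two-finger parallel gripper is mounted at the origin on the work surface; the furniture and walls round the work are solid. World frame = base frame: x ahead of the robot, y to its left, z up, the work surface at z = 0. Lengths are in m, angles in degrees, forces in N, time in s.
With the tool pointing down it reaches from about 0.375 to 0.975 m from the base axis. Payload 3.8 kg.
Tool frame: the origin (TCP) lies midway between the tips of the shut fingers; the grasp point (between the pads) lies robot.tcp_to_grasp behind it (robot.tcp_to_grasp is the distance from the TCP to the grasp point, in m); z points along the fingers, y is the direction in which the jaws open and shut (so a half turn about z gives the same grasp; the last joint's range is limited). The gripper opens to 88 mm and grips with 3 to 60 N. Pads are 18 mm wide; open, the fingers measure 123 mm over their backs; the gripper's body (75 mm by 187 mm) begins 45 mm behind the grasp point.
Start: joints at [-77.172, 15.12, 91.902, -0, 72.978, -2.114], TCP at [0.174, -0.652, 0.239] pointing down, gripper open.
Joint ranges: [-150.88, 150.88], [-54.13, 125.18], [17.81, 147.31], [-75.09, 255.09], [0, 152.58], [-146.25, 146.25]. Speed limits (degrees/s): [147.25, 147.25, 180, 180, 180, 180].

### API

Orientations are given as [roll, pitch, yaw] about the fixed x, y, z axes, in that order (R = Rz(yaw) Ry(pitch) Rx(roll)).
In Python, from workcell import robot gives the robot as it stands.
- The arm moves only by the tool play_rows, never from a script. Its argument "rows" is a list of rows, each an object of numbers: "x", "y", "z": the shift along the tool's x, y, z in m; "wx", "wy", "wz": the turn, a rotation vector about the tool's x, y, z in degrees. A call has 1 to 20 rows; each row shifts and turns the commanded pose from where the row before left it, along the tool's axes as they then stand; what a row does not reach is not made up. A row lasts 1/10 s, in which the tool goes at most 50 mm and 8.59 degrees, less where a joint would pass 70% of its speed; a pose out of reach is approached as far as the arm can. A call is refused whole if a number of a shift passes 0.05 or a number of a turn 8.59, either way. A call with a gripper value outside its range is refused whole. "jaw" is the finger opening in m, from 0 to 0.0881, set as the call begins (left out, the last holds). The fingers move at their own pace and stop on an object; "grip_force" is the grip in N (left out, the last holds). Time passes only in rows, so rows that do not move let the fingers close. It gives the time, the measured TCP pose, the force and the opening at its end, in the units of the state.
- robot.get_obs(): the state, without advancing time (a new reading comes with each control period).
- robot.snapshot(name): name is "scene" or "top"; returns the picture (400x640x3 uint8, red, green, blue); there is no depth.
- robot.calibration(name): a dict with "mtx" (3x3 intrinsics, pixels), "dist_coeffs" ([k1, k2, p1, p2, k3] as OpenCV has them; the pictures are not rectified), "view" (4x4, takes a point from world to camera coordinates). Camera axes: x right, y down, z forward; pixel columns grow to the right and rows downward; lengths in m; the calibration is good to about 2 mm. A picture is of the moment at which its call begins. calibration takes no time and is no camera call.
- robot.job_done(): hands the job in, once; it reports no verdict.
The state is a dict: "time": time; "joint_pos": joint angles; "joint_velocities": joint speeds; "joint_torque": joint torques, N m; "tcp_pos": TCP position; "orientation": TCP orientation; "contact_force": force on the tool from outside, world axes, zero at the start; "wrist_torque": the same for the moment, N m; "opening": finger opening in m.
Only numpy, scipy, OpenCV 4.12 (cv2) and the standard library are available. Lean on these libraries where they do the work, as an engineer would, in place of code of your own. Each camera call takes 0.05 s, during which the arm holds its last target.

### The job

Run the blue crate along the rollers, with the jar still closed, until it is fully home against the end of the yellow bay, where the bay stops it from turning. Then unscrew the jar's tight red lid, and once it comes free hold it level just above the jar, a couple of centimetres clear of the mouth: the program finishes with the lid still held there, and the jar and crate left seated in the bay. Leave the white tape roll, the flour shaker and the loose portion cup beside the work alone.

Things in the scene. Friction and masses are not known exactly. Their poses are not given: they have to be found in the camera images.
- track: fixed roller track, 355 mm long, ending in a yellow-walled bay. Origin on the table under the home crate's centre; x runs along the track into the bay (roughly to the robot's left), z up. Free grey rollers across it from x = -267 to +70, tops at z = 36. Guide rails at y = +-42 to 50 mm, tops z = 52 (crate has 5 mm side play). Crate is home when its origin is at track x = 0
- bay_stop (a point): middle of the inner face of the bay's end wall, at track x = +75, z = 60 mm; the crate's leading wall touches it when home. Bay walls, yellow: side walls from track x = -45 to 80 at y = +-39 to 51 (2 mm play each side), flared mouth from x = -68; all tops at z = 84 mm
- crate: loose blue open crate, 150 (x) x 74 (y) x 46 mm high, walls 5, floor 6 mm, 0.28 to 0.46 kg, on the rollers. Origin at the centre of its underside; +x is its leading end. Starts 100 to 170 mm short of home. The jar stands in its leading compartment (64 mm square, centre x = +38); a tan portion cup lies in the rear one, lower than the walls
- crate_rear (a point): middle of the outer face of the crate's rear wall, 30 mm above its underside (66 mm above the table); the wall's top is 82 mm above the table. Push here along track +x: the loaded crate needs only about 1 to 3 N and stays where it is left
- jar: amber jar with a white paper band, 0.24 to 0.42 kg, loose in the crate, whose compartment keeps it from turning by more than about 0.1 rad. Body 60 mm square, 54 high; shoulder, 57 mm across, to z = 64; round neck 40 mm across with lugs to 50 mm. Origin at the centre of its underside, z up
- jar_mouth (a point): centre of the jar's mouth, at the height of its rim, 86 mm above its underside. In it sits a white spring-loaded sealing disc that presses the closed lid up with about 20 N, which makes it tight: grip it firmly, 20 N or more (0.2 to 0.4 N m to turn), and rises 2 mm when the lid comes free
- lid: round red lid, 58 mm across, 20 high, ribbed, 0.05 kg; a white dash on top along its +x. Origin at the centre of its skirt's lower edge. Closed, that is 70 mm above the jar's underside, on its axis. Fully tight, lid x is along jar x; it starts 0 to 0.12 rad loosened. Turn it anticlockwise seen from above. Free at 0.95 to 1.45 rad from tight (aim for 1.2), then it lifts straight off; stop at 1.55
- lid_top (a point): centre of the lid's top, 20 mm above its origin. Lifted so that the skirt's lower edge is about 20 mm above the rim, this point is about 40 mm above the jar's mouth (closed: 4 mm above)
- tape_roll: white roll of tape, 61 mm across, 19 high, lying on the table between robot and bay; origin at the centre of its underside. Not to be moved
- flour_shaker: grey flour shaker, 67 mm across, 110 high, on the table to the left; origin at the centre of its underside. Not to be moved
- portion_cup_2: tan lidded portion cup, 56 mm across, 32 high, on the table to the left; origin at the centre of its underside. Not to be moved
There are look-alikes about, which are no part of the job. What is meant by the lid is not purple, and is the larger of those in its own colour.

How it is judged (in metres and radians):
On the way, in this order (a step that is already met when the one before it is completed fails the run):
1. the crate stands home in the bay, within 6 mm of the end, with the jar still closed (x of crate in the frame of track above -0.006 m and z of crate in the frame of track below 0.042 m and z of lid in the frame of jar below 0.078 m and angle between the x axis of lid and the x axis of jar, either way round below 0.5 rad), for 0.2 s.
2. the lid is turned loose on the jar (angle between the x axis of lid and the x axis of jar, either way round above 0.7 rad and z of lid in the frame of jar below 0.095 m), for 0.04 s.
At the end, for the whole second after the job is handed in: Fingers hold the lid still (over 1 N), level within 0.25 rad, its lower edge 6 to 60 mm above the jar's rim, within 25 mm of the jar's axis, touching neither jar nor crate; jar upright (0.12 rad) on its compartment's floor, crate on the rollers within 6 mm of the bay's end (x of crate in the frame of track above -0.006 m and z of crate in the frame of track below 0.042 m and z of jar in the frame of crate below 0.014 m and angle between jar's own z axis and vertical below 0.12 rad and z of lid in the frame of jar between 0.092 and 0.146 m and horizontal distance between lid and jar below 0.025 m and angle between lid's own z axis and vertical below 0.25 rad and contact force between lid and the fingers above 1 N and contact force between lid and jar below 0.2 N and contact force between lid and crate below 0.2 N and linear speed of lid below 0.03 m/s); the arm keeps its last pose, push and grip.
It fails at once if the lid is unscrewed before the crate is in the bay (angle between the x axis of lid and the x axis of jar, either way round above 0.6 rad and x of crate in the frame of track below -0.03 m).
It fails at once if the jar is pulled up out of its compartment (z of jar in the frame of crate above 0.03 m).
It fails at once if a bystander is moved by more than 30 mm (distance of any of tape_roll, flour_shaker, portion_cup_2 from where it was at the start of the episode above 0.03 m).
It also fails if it takes over 50 s, if anything falls off the work surface, if the arm or the gripper's body presses on something with over 40 N, if the wrist force passes 120 N, or if a joint passes its speed limit or range.

## Working session

There is one attempt and no reset: what is moved stays moved. The work goes in short steps, Python scripts to look and compute and a tool call to move; the robot and the scene stay as the last step left them, time stands still between calls to the robot, and variables do not carry over. Pictures are saved under pics/ and viewed, and the job is handed in when it is done.

Besides the shell and the picture viewer there is one more tool, called after ">>>" as a command line: name --argument value ..., lists and objects as JSON in quotes. play_rows: Moves the arm, as the interface text tells. Its arguments: {"type":"object","properties":{"rows":{"type":"array"},"jaw":{"type":"number"},"grip_force":{"type":"number"}},"required":["rows"]}

```bash
ls; mkdir -p pics; python3 - <<'E'
from workcell import robot
import cv2
for n in ("scene","top"):
    im=robot.snapshot(n); cv2.imwrite(f"pics/{n}0.png",im[:,:,::-1])
    c=robot.calibration(n); print(n,c)
print(robot.get_obs(), robot.tcp_to_grasp)
E
```

```text
pics
scene {'mtx': array([[366.13326778,   0.        , 313.39346295],
       [  0.        , 366.13326778, 192.69489633],
       [  0.        ,   0.        ,   1.        ]]), 'dist_coeffs': array([-0.05883865,  0.        ,  0.        ,  0.        ,  0.        ]), 'view': array([[ 0.86333573, -0.50456644, -0.00800782, -0.38402538],
       [-0.23779399, -0.39277729, -0.88835805,  0.23455196],
       [ 0.44509037,  0.76885545, -0.45908153,  0.67914319],
       [ 0.        ,  0.        ,  0.        ,  1.        ]])}
top {'mtx': array([[432.05934419,   0.        , 314.15328197],
       [  0.        , 432.05934419, 193.93617035],
       [  0.        ,   0.        ,   1.        ]]), 'dist_coeffs': array([-0.0848149,  0.       ,  0.       ,  0.       ,  0.       ]), 'view': array([[ 0.01075687, -0.99993865,  0.00264493,  0.03721154],
       [-0.99445341, -0.01097455, -0.10460387,  0.49778583],
       [ 0.10462648, -0.00150505, -0.99451045,  0.88654544],
       [ 0.        ,  0.        ,  0.        ,  1.        ]])}
{'time': 0.1, 'joint_pos': array([-7.71711535e+01,  1.51653697e+01,  9.19723481e+01,  1.42856250e-03,
        7.29790738e+01, -2.11516281e+00]), 'joint_velocities': array([ 0.12241225, -0.10397638, -0.23145847,  0.01427592, -0.1171783 ,
       -0.05453741]), 'joint_torque': array([ 7.87102235e-04, -5.03617394e+01, -3.58071434e+01,  7.30551453e-02,
        2.33378971e-02, -6.25265898e-05]), 'tcp_pos': array([ 0.1739179 , -0.65154375,  0.23751651]), 'orientation': array([-1.79883338e+02, -5.67476376e-03,  1.49435839e+01]), 'contact_force': array([-0.71642018,  0.06875187,  1.07662888]), 'wrist_torque': array([0.01396137, 0.0208457 , 0.02536065]), 'opening': 0.0880791032562773} 0.0187
```

View pics/scene0.png

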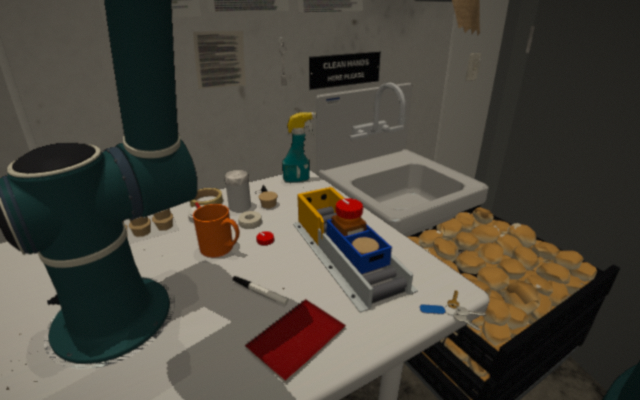

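View pics/top0.png

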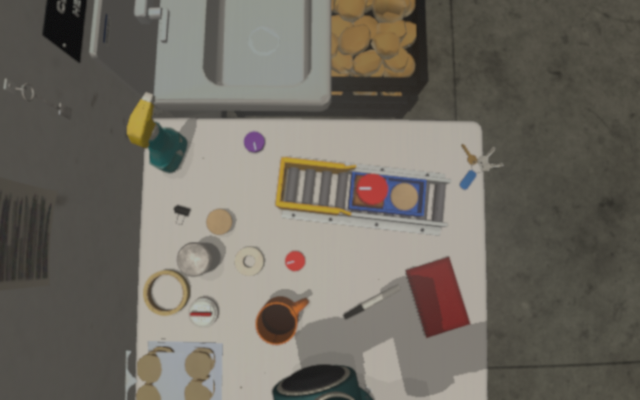

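The scene picture shows the crate (~(358,245)), with the jar and large red lid at (349,207). In the top picture the lid is at (372,190), the crate spans columns 350–424, the yellow bay columns 277–352, and the small red look-alike is at (295,261). Next I measure.

```bash
cat > h.py <<'E'
import numpy as np, cv2
from workcell import robot
def ray(cam,px):
    c=robot.calibration(cam); V=c["view"]; R,t=V[:3,:3],V[:3,3]
    p=cv2.undistortPoints(np.array(px,float).reshape(-1,1,2),c["mtx"],c["dist_coeffs"]).reshape(-1,2)
    return -R.T@t, np.c_[p,np.ones(len(p))]@R
def onz(cam,px,z):
    o,d=ray(cam,px); return o+d*((z-o[2])/d[:,2])[:,None]
def tri(p1,p2):
    o1,d1=ray("top",[p1]);o2,d2=ray("scene",[p2]);d1=d1[0]/np.linalg.norm(d1);d2=d2[0]/np.linalg.norm(d2)
    s=np.linalg.lstsq(np.c_[d1,-d2],o2-o1,rcond=None)[0]
    a,b=o1+s[0]*d1,o2+s[1]*d2; return (a+b)/2,np.linalg.norm(a-b)
def proj(cam,P):
    c=robot.calibration(cam);V=c["view"]
    return cv2.projectPoints(np.array(P,float).reshape(-1,3),cv2.Rodrigues(V[:3,:3])[0],V[:3,3],c["mtx"],c["dist_coeffs"])[0].reshape(-1,2)
def mask(im,col):
    h=cv2.cvtColor(im,cv2.COLOR_RGB2HSV);H,S,V=[h[...,i].astype(int) for i in range(3)]
    if col=="red": m=((H<6)|(H>174))&(S>150)&(V>90)
    if col=="yellow": m=(H>18)&(H<30)&(S>150)&(V>80)
    if col=="blue": m=(H>105)&(H<125)&(S>130)&(V>40)
    return m.astype(np.uint8)
E
python3 - <<'E'
from h import *
im=cv2.imread("pics/top0.png")[:,:,::-1].copy()
cv2.imwrite("pics/topz.png",cv2.resize(im[145:245,265:455,::-1],None,fx=4,fy=4,interpolation=cv2.INTER_CUBIC))
sc=cv2.imread("pics/scene0.png")[:,:,::-1].copy()
cv2.imwrite("pics/scz.png",cv2.resize(sc[180:310,285:425,::-1],None,fx=4,fy=4,interpolation=cv2.INTER_CUBIC))
for n,i in(("top",im),("scene",sc)):
  for c in("red","yellow","blue"):
    m=mask(i,c)
    k,l,s,ce=cv2.connectedComponentsWithStats(m)
    print(n,c,[(s[j].tolist(),ce[j].round(1).tolist()) for j in range(1,k) if s[j,4]>30])
    if n=="top" and c=="yellow":
        pts=np.argwhere(m[145:225,270:360])[:,::-1]+[270,145]
        r=cv2.minAreaRect(pts.astype(np.float32)); b=cv2.boxPoints(r);print(r,b);print(onz("top",b,.084).round(4))
E
```

```text
top red [([357, 175, 30, 29, 629], [372.3, 188.9]), ([286, 252, 18, 18, 211], [295.5, 260.5]), ([438, 287, 29, 43, 775], [451.0, 309.7]), ([192, 313, 18, 2, 33], [200.7, 313.5])]
top yellow [([128, 101, 26, 46, 795], [140.4, 125.1]), ([276, 158, 79, 57, 844], [306.4, 186.0])]
((314.98980712890625, 185.92190551757812), (73.77972412109375, 49.67045593261719), 6.581944942474365) [[275.49637 206.36497]
 [281.1898  157.0219 ]
 [354.48325 165.47884]
 [348.78983 214.82191]]
[[ 0.4658  0.1187  0.084 ]
 [ 0.5647  0.1093  0.084 ]
 [ 0.5492 -0.0371  0.084 ]
 [ 0.4507 -0.0259  0.084 ]]
top blue []
scene red [([336, 198, 27, 18, 312], [349.3, 205.9]), ([257, 232, 17, 11, 140], [264.9, 236.9]), ([264, 304, 76, 69, 1902], [303.1, 342.3])]
scene yellow [([287, 112, 25, 21, 293], [298.0, 120.5]), ([298, 187, 45, 57, 1210], [315.2, 209.0])]
scene blue [([327, 219, 64, 54, 1306], [359.9, 248.3])]
```

View pics/topz.png

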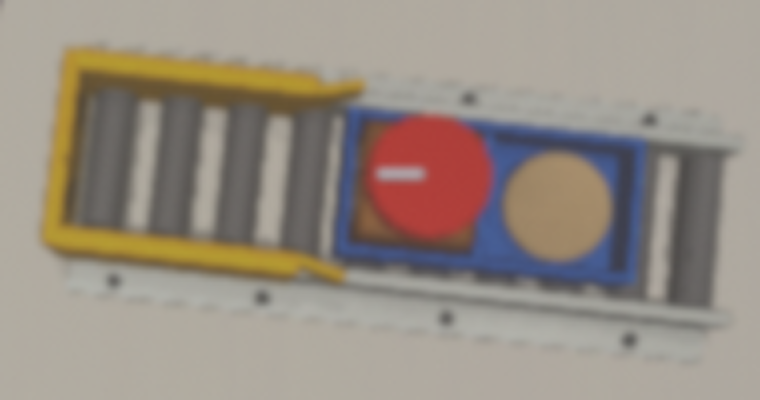

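View pics/scz.png

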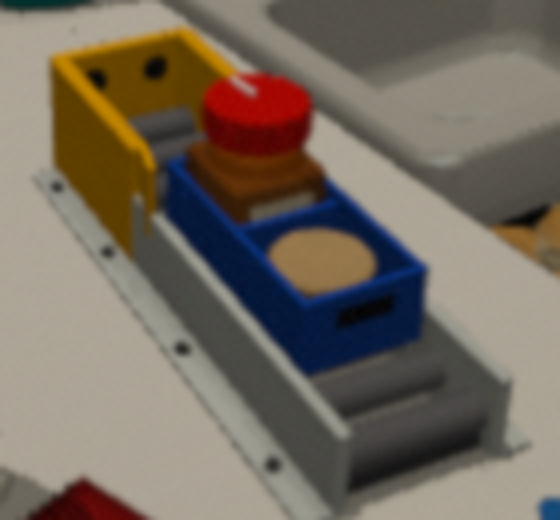

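```bash
python3 - <<'E'
from h import *
def z(p): return (np.array(p,float)+.5)/4-.5+[265,145]
print("cam",ray("top",[[300,200]])[0])
cr=onz("top",z([(348,106),(646,140),(632,285),(334,257)]),.082); print("crate",cr.round(4),cr.mean(0).round(4))
for a,b in((1,0),(2,3),(1,2),(0,3)):
    v=cr[b]-cr[a];print(np.degrees(np.arctan2(v[1],v[0])),np.linalg.norm(v))
rl=onz("top",z([(122,300-35),(722,325)]),.052);
b=onz("top",z([(66,48),(42,245),(330,72)]),.084);print("bay",b.round(4)); v=b[0]-b[2];print(np.degrees(np.arctan2(v[1],v[0])))
print("lid",onz("top",z([(431,175),(378,174),(424,175)]),.132))
im=cv2.imread("pics/top0.png")[:,:,::-1].copy()
# holes in flange z~0 line
h=onz("top",z([(113,281),(262,298),(447,318),(628,341),(469,98),(650,118)]),.004)
print(h); v=h[0]-h[3];print(np.degrees(np.arctan2(v[1],v[0])));v=h[4]-h[5];print(np.degrees(np.arctan2(v[1],v[0])))
# two-view lid
s=cv2.imread("pics/scene0.png")
def zs(p): return (np.array(p,float)+.5)/4-.5+[285,180]
print(tri(z((431,175)),zs((258,101))))
E
```

```text
cam [0.40186841 0.04400652 0.93365061]
crate [[ 0.5381 -0.0316  0.082 ]
 [ 0.5227 -0.1811  0.082 ]
 [ 0.4501 -0.1729  0.082 ]
 [ 0.4625 -0.0247  0.082 ]] [ 0.4933 -0.1026  0.082 ]
84.1576024463376 0.15036642327470154
85.20131945733252 0.14871843211490418
173.56268506335934 0.0731314406464069
174.84761039876608 0.07584194762286725
bay [[ 0.5655  0.1095  0.084 ]
 [ 0.4667  0.1195  0.084 ]
 [ 0.5548 -0.0224  0.084 ]]
85.37194329832066
lid [[ 0.49787397 -0.06606622  0.132     ]
 [ 0.49806313 -0.04120721  0.132     ]
 [ 0.49783662 -0.06277993  0.132     ]]
[[ 0.45383495  0.08792501  0.004     ]
 [ 0.44556253  0.00765326  0.004     ]
 [ 0.43579095 -0.09207471  0.004     ]
 [ 0.42422213 -0.19024016  0.004     ]
 [ 0.55575677 -0.10463098  0.004     ]
 [ 0.54600094 -0.20419774  0.004     ]]
83.92331128844413
84.40386404990069
(array([ 0.49752965, -0.06595117,  0.1305121 ]), np.float64(0.0012067106473770206))
```

>>> play_rows --rows '[{"wz": -7},{"wz": -7},{"wz": -7},{"wz": -7},{"wz": -7},{"wz": -7},{"wz": -7},{"wz": -7},{"wz": -7},{"wz": -6.5}]' --jaw 0 --grip_force 20

```text
invalid input at $.rows[0]: expected keys x, y, z, wx, wy, wz
```

>>> play_rows --rows '[{"x": 0.0258,"y": 0.0148},{"x": 0.0258,"y": 0.0148},{"x": 0.0258,"y": 0.0148},{"x": 0.0258,"y": 0.0148},{"x": 0.0258,"y": 0.0148},{"x": 0.0258,"y": 0.0148},{"x": 0.0258,"y": 0.0148},{"x": 0.0258,"y": 0.0148},{"x": 0.0258,"y": 0.0148},{"x": 0.0258,"y": 0.0148},{"x": 0.0258,"y": 0.0148},{"x": 0.0258,"y": 0.0148},{"x": 0.0258,"y": 0.0148},{"x": 0.0258,"y": 0.0148},{"x": 0.0258,"y": 0.0148},{"x": 0.0258,"y": 0.0148},{"x": 0.0258,"y": 0.0148},{"x": 0.0258,"y": 0.0148},{}]'

```text
invalid input at $.rows[0]: expected keys x, y, z, wx, wy, wz
```

```bash
python3 - <<'E'
from h import *
o=robot.get_obs();print(o["time"],o["tcp_pos"],o["orientation"],o["contact_force"],o["opening"])
for n in("scene","top"):
    cv2.imwrite(f"pics/{n}1.png",robot.snapshot(n)[:,:,::-1])
E
```

```text
0.1 [ 0.1739179  -0.65154375  0.23751651] [-1.79883338e+02 -5.67476376e-03  1.49435839e+01] [-0.71642018  0.06875187  1.07662888] 0.0880791032562773
```

View pics/scene1.png

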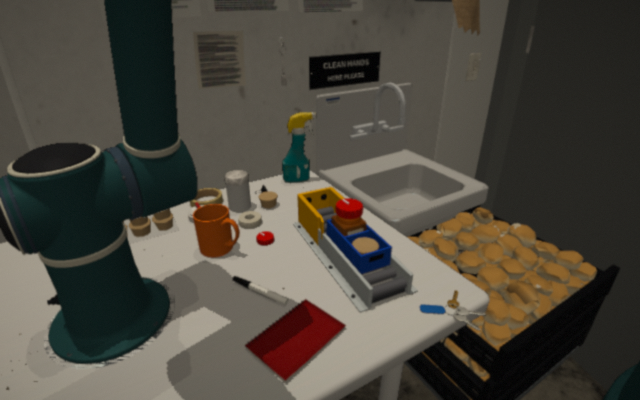

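View pics/top1.png

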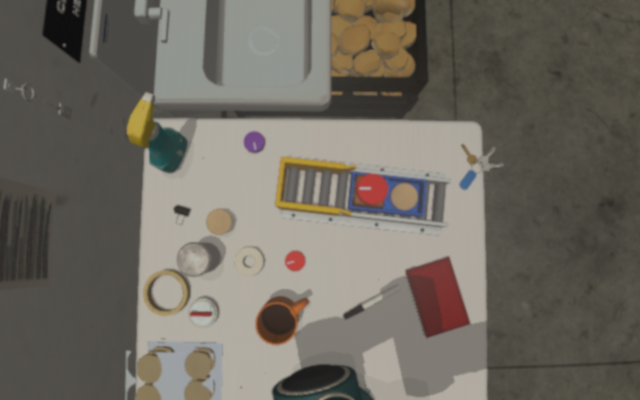

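Both calls were refused because every row needs all six keys. The pictures show nothing has changed.

>>> play_rows --rows '[{"x": 0,"y": 0,"z": 0,"wx": 0,"wy": 0,"wz": -7},{"x": 0,"y": 0,"z": 0,"wx": 0,"wy": 0,"wz": -7},{"x": 0,"y": 0,"z": 0,"wx": 0,"wy": 0,"wz": -7},{"x": 0,"y": 0,"z": 0,"wx": 0,"wy": 0,"wz": -7},{"x": 0,"y": 0,"z": 0,"wx": 0,"wy": 0,"wz": -7},{"x": 0,"y": 0,"z": 0,"wx": 0,"wy": 0,"wz": -7},{"x": 0,"y": 0,"z": 0,"wx": 0,"wy": 0,"wz": -7},{"x": 0,"y": 0,"z": 0,"wx": 0,"wy": 0,"wz": -7},{"x": 0,"y": 0,"z": 0,"wx": 0,"wy": 0,"wz": -7},{"x": 0,"y": 0,"z": 0,"wx": 0,"wy": 0,"wz": -6.5}]' --jaw 0 --grip_force 20

```text
time: 1.2
tcp_pos: [0.174, -0.652, 0.2383]
orientation: [-180.0, -0.0, 84.7]
contact_force: [-0.2, -0.1, 0.7]
opening: 0.0103
```

>>> play_rows --rows '[{"x": 0.0258,"y": 0.0148,"z": 0,"wx": 0,"wy": 0,"wz": 0},{"x": 0.0258,"y": 0.0148,"z": 0,"wx": 0,"wy": 0,"wz": 0},{"x": 0.0258,"y": 0.0148,"z": 0,"wx": 0,"wy": 0,"wz": 0},{"x": 0.0258,"y": 0.0148,"z": 0,"wx": 0,"wy": 0,"wz": 0},{"x": 0.0258,"y": 0.0148,"z": 0,"wx": 0,"wy": 0,"wz": 0},{"x": 0.0258,"y": 0.0148,"z": 0,"wx": 0,"wy": 0,"wz": 0},{"x": 0.0258,"y": 0.0148,"z": 0,"wx": 0,"wy": 0,"wz": 0},{"x": 0.0258,"y": 0.0148,"z": 0,"wx": 0,"wy": 0,"wz": 0},{"x": 0.0258,"y": 0.0148,"z": 0,"wx": 0,"wy": 0,"wz": 0},{"x": 0.0258,"y": 0.0148,"z": 0,"wx": 0,"wy": 0,"wz": 0},{"x": 0.0258,"y": 0.0148,"z": 0,"wx": 0,"wy": 0,"wz": 0},{"x": 0.0258,"y": 0.0148,"z": 0,"wx": 0,"wy": 0,"wz": 0},{"x": 0.0258,"y": 0.0148,"z": 0,"wx": 0,"wy": 0,"wz": 0},{"x": 0.0258,"y": 0.0148,"z": 0,"wx": 0,"wy": 0,"wz": 0},{"x": 0.0258,"y": 0.0148,"z": 0,"wx": 0,"wy": 0,"wz": 0},{"x": 0.0258,"y": 0.0148,"z": 0,"wx": 0,"wy": 0,"wz": 0},{"x": 0.0258,"y": 0.0148,"z": 0,"wx": 0,"wy": 0,"wz": 0},{"x": 0.0258,"y": 0.0148,"z": 0,"wx": 0,"wy": 0,"wz": 0},{"x": 0,"y": 0,"z": 0,"wx": 0,"wy": 0,"wz": 0}]'

```text
time: 3.1
tcp_pos: [0.4855, -0.2133, 0.2386]
orientation: [180.0, -0.1, 84.6]
contact_force: [-1.1, -0.5, -0.0]
opening: 0.0006
```

```bash
python3 - <<'E'
from h import *
o=robot.get_obs();print(o["time"],o["tcp_pos"],o["orientation"],o["contact_force"],o["opening"])
for n in("scene","top"):
    cv2.imwrite(f"pics/{n}2.png",robot.snapshot(n)[:,:,::-1])
E
```

```text
3.1 [ 0.48553048 -0.2132668   0.23856421] [ 1.79977858e+02 -6.58985655e-02  8.46377876e+01] [-1.09821021 -0.52680733 -0.01159253] 0.0006209013724580214
```

View pics/scene2.png

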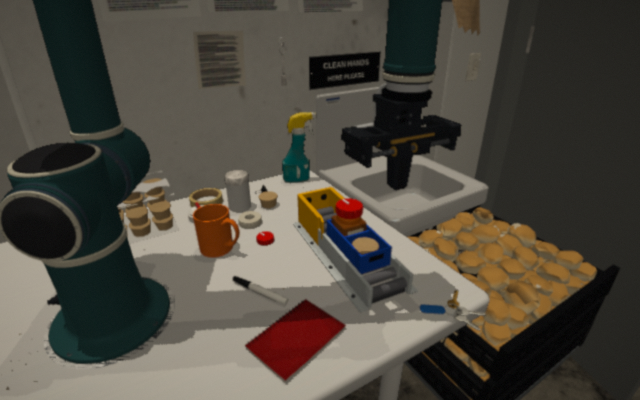

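View pics/top2.png

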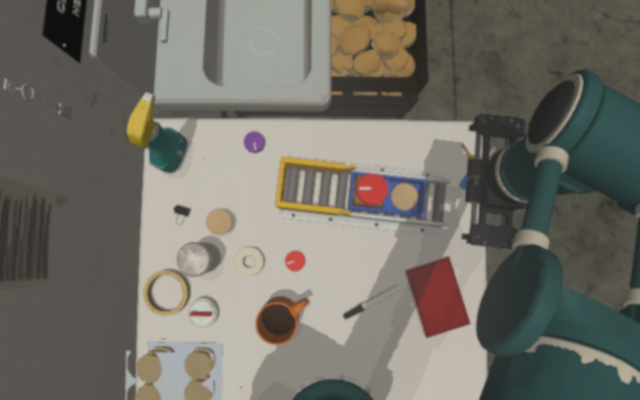

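Pictures: the closed fingers ((398,170) in scene) hang just behind the crate's rear wall, with the gripper's long side across the track. Next the tool goes down.

>>> play_rows --rows '[{"x": 0,"y": 0,"z": 0.025,"wx": 0,"wy": 0,"wz": 0},{"x": 0,"y": 0,"z": 0.025,"wx": 0,"wy": 0,"wz": 0},{"x": 0,"y": 0,"z": 0.025,"wx": 0,"wy": 0,"wz": 0},{"x": 0,"y": 0,"z": 0.025,"wx": 0,"wy": 0,"wz": 0},{"x": 0,"y": 0,"z": 0.025,"wx": 0,"wy": 0,"wz": 0},{"x": 0,"y": 0,"z": 0.025,"wx": 0,"wy": 0,"wz": 0},{"x": 0,"y": 0,"z": 0.024,"wx": 0,"wy": 0,"wz": 0},{"x": 0,"y": 0,"z": 0,"wx": 0,"wy": 0,"wz": 0},{"x": 0,"y": 0,"z": 0,"wx": 0,"wy": 0,"wz": 0}]'

```text
time: 4.1
tcp_pos: [0.4834, -0.2165, 0.0646]
orientation: [-179.9, -0.0, 84.4]
contact_force: [-0.3, -0.7, 0.4]
opening: 0.0007
```

>>> play_rows --rows '[{"x": 0.01,"y": 0,"z": 0,"wx": 0,"wy": 0,"wz": 0},{"x": 0.01,"y": 0,"z": 0,"wx": 0,"wy": 0,"wz": 0},{"x": 0.005,"y": 0,"z": 0,"wx": 0,"wy": 0,"wz": 0},{"x": 0.005,"y": 0,"z": 0,"wx": 0,"wy": 0,"wz": 0},{"x": 0.005,"y": 0,"z": 0,"wx": 0,"wy": 0,"wz": 0},{"x": 0.005,"y": 0,"z": 0,"wx": 0,"wy": 0,"wz": 0},{"x": 0.005,"y": 0,"z": 0,"wx": 0,"wy": 0,"wz": 0},{"x": 0.005,"y": 0,"z": 0,"wx": 0,"wy": 0,"wz": 0},{"x": 0.005,"y": 0,"z": 0,"wx": 0,"wy": 0,"wz": 0},{"x": 0.005,"y": 0,"z": 0,"wx": 0,"wy": 0,"wz": 0}]'

```text
time: 5.1
tcp_pos: [0.49, -0.1556, 0.0647]
orientation: [-180.0, -0.0, 84.4]
contact_force: [0.7, -1.5, 1.5]
opening: 0.0005
```

```bash
python3 - <<'E'
from h import *
for n in("scene",):
    im=robot.snapshot(n); cv2.imwrite(f"pics/{n}3.png",cv2.resize(im[100:330,230:470,::-1],None,fx=2.5,fy=2.5))
E
```

```text
(no output)
```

View pics/scene3.png

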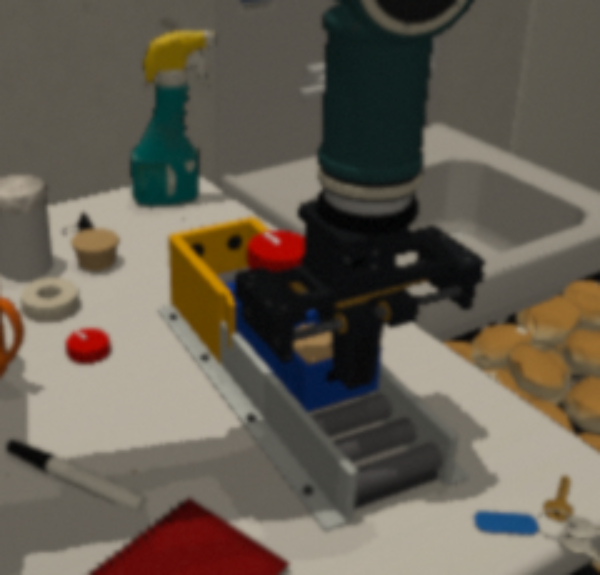

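The fingers are on the rear wall and the crate is moving towards the bay. I keep pushing.

>>> play_rows --rows '[{"x": 0.006,"y": 0,"z": 0,"wx": 0,"wy": 0,"wz": 0},{"x": 0.006,"y": 0,"z": 0,"wx": 0,"wy": 0,"wz": 0},{"x": 0.006,"y": 0,"z": 0,"wx": 0,"wy": 0,"wz": 0},{"x": 0.006,"y": 0,"z": 0,"wx": 0,"wy": 0,"wz": 0},{"x": 0.006,"y": 0,"z": 0,"wx": 0,"wy": 0,"wz": 0},{"x": 0.006,"y": 0,"z": 0,"wx": 0,"wy": 0,"wz": 0},{"x": 0.006,"y": 0,"z": 0,"wx": 0,"wy": 0,"wz": 0},{"x": 0.006,"y": 0,"z": 0,"wx": 0,"wy": 0,"wz": 0},{"x": 0.006,"y": 0,"z": 0,"wx": 0,"wy": 0,"wz": 0},{"x": 0.006,"y": 0,"z": 0,"wx": 0,"wy": 0,"wz": 0}]'

```text
time: 6.15
tcp_pos: [0.4958, -0.0958, 0.0647]
orientation: [180.0, 0.0, 84.4]
contact_force: [-0.5, -1.2, -1.1]
opening: 0.0003
```

>>> play_rows --rows '[{"x": 0.005,"y": 0,"z": 0,"wx": 0,"wy": 0,"wz": 0},{"x": 0.005,"y": 0,"z": 0,"wx": 0,"wy": 0,"wz": 0},{"x": 0.005,"y": 0,"z": 0,"wx": 0,"wy": 0,"wz": 0},{"x": 0.004,"y": 0,"z": 0,"wx": 0,"wy": 0,"wz": 0},{"x": 0.004,"y": 0,"z": 0,"wx": 0,"wy": 0,"wz": 0},{"x": 0.004,"y": 0,"z": 0,"wx": 0,"wy": 0,"wz": 0},{"x": 0.003,"y": 0,"z": 0,"wx": 0,"wy": 0,"wz": 0}]'

```text
time: 6.85
tcp_pos: [0.4988, -0.0662, 0.0648]
orientation: [180.0, 0.0, 84.4]
contact_force: [0.8, -1.2, -0.8]
opening: 0.0004
```

>>> play_rows --rows '[{"x": 0.003,"y": 0,"z": 0,"wx": 0,"wy": 0,"wz": 0},{"x": 0.003,"y": 0,"z": 0,"wx": 0,"wy": 0,"wz": 0}]'

```text
time: 7.05
tcp_pos: [0.4994, -0.0603, 0.0648]
orientation: [180.0, 0.0, 84.4]
contact_force: [0.3, -0.7, -0.7]
opening: 0.0002
```

>>> play_rows --rows '[{"x": 0.003,"y": 0,"z": 0,"wx": 0,"wy": 0,"wz": 0},{"x": 0.003,"y": 0,"z": 0,"wx": 0,"wy": 0,"wz": 0}]'

```text
time: 7.25
tcp_pos: [0.5001, -0.0543, 0.0648]
orientation: [180.0, -0.0, 84.4]
contact_force: [1.0, -0.3, -0.1]
opening: 0.0004
```

>>> play_rows --rows '[{"x": 0.002,"y": 0,"z": 0,"wx": 0,"wy": 0,"wz": 0}]'

```text
time: 7.35
tcp_pos: [0.5, -0.0533, 0.0648]
orientation: [-180.0, 0.1, 84.5]
contact_force: [-2.4, -11.2, 1.0]
opening: 0.0005
```

>>> play_rows --rows '[{"x": 0.002,"y": 0,"z": 0,"wx": 0,"wy": 0,"wz": 0}]'

```text
time: 7.45
tcp_pos: [0.4997, -0.0532, 0.0648]
orientation: [-180.0, 0.3, 84.6]
contact_force: [-3.5, -19.4, 2.2]
opening: 0.0005
```

```bash
python3 - <<'E'
from h import *
im=robot.snapshot("top"); cv2.imwrite(f"pics/top4.png",cv2.resize(im[145:245,265:455,::-1],None,fx=4,fy=4,interpolation=cv2.INTER_CUBIC))
E
```

```text
(no output)
```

View pics/top4.png

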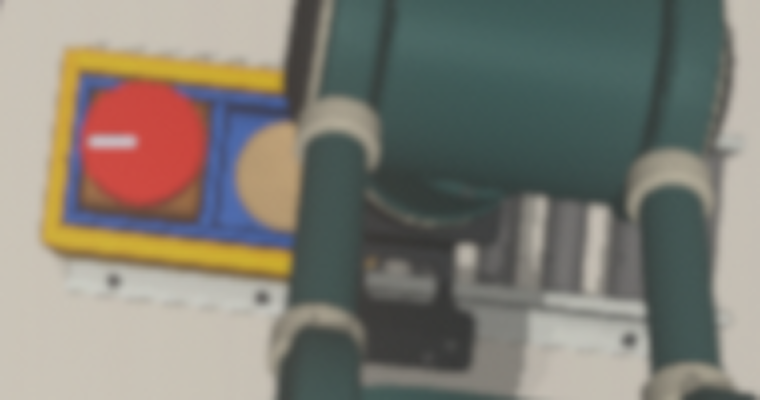

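Contact force rose to 20 N, and the top picture shows the crate tight against the bay's end wall with the lid at about (144,143) in the zoom. I back off, raise the tool, open the jaws and measure the lid.

>>> play_rows --rows '[{"x": -0.005,"y": 0,"z": 0,"wx": 0,"wy": 0,"wz": 0},{"x": -0.01,"y": 0,"z": 0,"wx": 0,"wy": 0,"wz": 0},{"x": -0.015,"y": 0,"z": 0,"wx": 0,"wy": 0,"wz": 0},{"x": 0,"y": 0,"z": -0.015,"wx": 0,"wy": 0,"wz": 0},{"x": 0,"y": 0,"z": -0.03,"wx": 0,"wy": 0,"wz": 0},{"x": 0,"y": 0,"z": -0.03,"wx": 0,"wy": 0,"wz": 0},{"x": 0,"y": 0,"z": -0.03,"wx": 0,"wy": 0,"wz": 0},{"x": 0,"y": 0,"z": -0.02,"wx": 0,"wy": 0,"wz": 0},{"x": 0,"y": 0,"z": 0,"wx": 0,"wy": 0,"wz": 0}]'

```text
time: 8.4
tcp_pos: [0.4997, -0.0816, 0.1933]
orientation: [179.6, 0.0, 84.4]
contact_force: [0.4, 1.2, 0.0]
opening: 0.0004
```

>>> play_rows --rows '[{"x": 0,"y": 0,"z": 0,"wx": 0,"wy": 0,"wz": 0},{"x": 0,"y": 0,"z": 0,"wx": 0,"wy": 0,"wz": 0},{"x": 0,"y": 0,"z": 0,"wx": 0,"wy": 0,"wz": 0},{"x": 0,"y": 0,"z": 0,"wx": 0,"wy": 0,"wz": 0},{"x": 0,"y": 0,"z": 0,"wx": 0,"wy": 0,"wz": 0},{"x": 0,"y": 0,"z": 0,"wx": 0,"wy": 0,"wz": 0},{"x": 0,"y": 0,"z": 0,"wx": 0,"wy": 0,"wz": 0},{"x": 0,"y": 0,"z": 0,"wx": 0,"wy": 0,"wz": 0}]' --jaw 0.088

```text
time: 9.2
tcp_pos: [0.4974, -0.0804, 0.1897]
orientation: [180.0, 0.0, 84.4]
contact_force: [-0.1, -0.8, 0.2]
opening: 0.0626
```

```bash
python3 - <<'E'
from h import *
print(robot.get_obs()["tcp_pos"],robot.get_obs()["orientation"],robot.get_obs()["opening"])
im=robot.snapshot("top"); cv2.imwrite(f"pics/top5.png",cv2.resize(im[145:245,265:455,::-1],None,fx=4,fy=4,interpolation=cv2.INTER_CUBIC))
sc=robot.snapshot("scene"); cv2.imwrite(f"pics/scene5.png",cv2.resize(sc[100:280,260:480,::-1],None,fx=3,fy=3,interpolation=cv2.INTER_CUBIC))
# circle fit of the lid: red + interior
m=mask(im,"red"); m[:, :270]=0; m[225:]=0
cn=max(cv2.findContours(m,cv2.RETR_EXTERNAL,cv2.CHAIN_APPROX_NONE)[0],key=cv2.contourArea)
hull=cv2.convexHull(cn); c,r=cv2.minEnclosingCircle(hull); print(c,r,cv2.fitEllipse(hull))
print(onz("top",[c,cv2.fitEllipse(hull)[0]],.132))
E
```

```text
[ 0.49738301 -0.08036674  0.18971466] [1.79995870e+02 2.24264762e-03 8.44496123e+01] 0.06256578061687434
(300.4342041015625, 180.38157653808594) 15.444132804870605 ((300.4208068847656, 180.26100158691406), (29.809659957885742, 30.413747787475586), 24.68352699279785)
[[0.51143448 0.06874836 0.132     ]
 [0.51166194 0.06877669 0.132     ]]
```

View pics/top5.png

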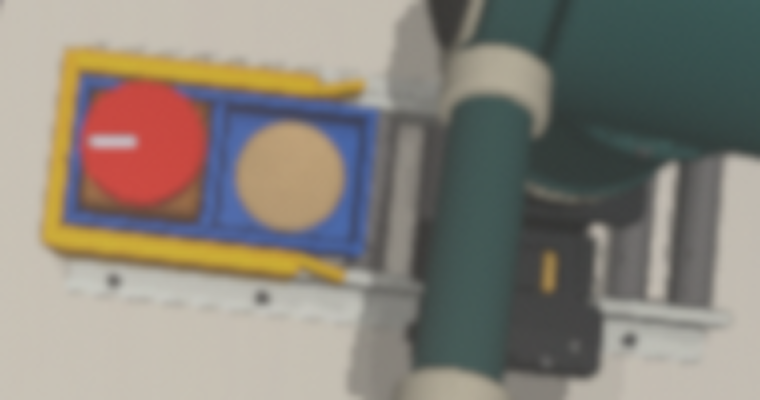

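View pics/scene5.png

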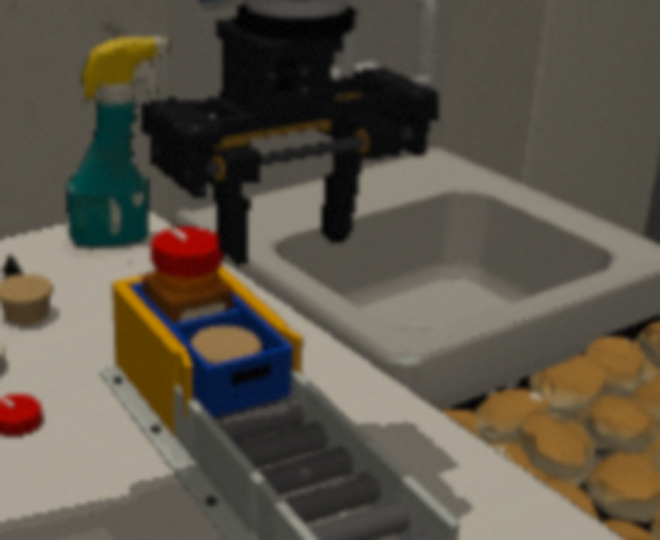

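The crate sits home (its front edge meets the yellow end wall in the zoom) and the jaws are opening. The lid is at about (0.512, 0.0695). I move over it.

>>> play_rows --rows '[{"x": 0.02,"y": 0,"z": 0,"wx": 0,"wy": 0,"wz": 0},{"x": 0.02,"y": 0,"z": 0,"wx": 0,"wy": 0,"wz": 0},{"x": 0.02,"y": 0,"z": 0,"wx": 0,"wy": 0,"wz": 0},{"x": 0.02,"y": 0,"z": 0,"wx": 0,"wy": 0,"wz": 0},{"x": 0.02,"y": 0,"z": 0,"wx": 0,"wy": 0,"wz": 0},{"x": 0.02,"y": 0,"z": 0,"wx": 0,"wy": 0,"wz": 0},{"x": 0.02,"y": 0,"z": 0,"wx": 0,"wy": 0,"wz": 0},{"x": 0.01,"y": 0,"z": 0,"wx": 0,"wy": 0,"wz": 0},{"x": 0,"y": 0,"z": 0,"wx": 0,"wy": 0,"wz": 0},{"x": 0,"y": 0,"z": 0,"wx": 0,"wy": 0,"wz": 0},{"x": 0,"y": 0,"z": 0,"wx": 0,"wy": 0,"wz": 0}]'

```text
time: 10.4
tcp_pos: [0.5118, 0.0682, 0.1897]
orientation: [-180.0, 0.0, 84.4]
contact_force: [0.3, 0.3, 0.3]
opening: 0.0878
```

```bash
python3 - <<'E'
from h import *
o=robot.get_obs();print(o["time"],o["tcp_pos"],o["orientation"],o["opening"],o["contact_force"])
for n in("scene","top"):
    im=robot.snapshot(n); cv2.imwrite(f"pics/{n}6.png",cv2.resize((im[90:280,240:440] if n=="scene" else im[120:260,200:400])[:,:,::-1],None,fx=3,fy=3,interpolation=cv2.INTER_CUBIC))
t=np.array([.512,.0695,.132]);print("tool to lid",t-o["tcp_pos"], proj("scene",[t]),proj("scene",[o["tcp_pos"]]))
E
```

```text
10.4 [0.51180538 0.06819061 0.18965858] [-1.79994071e+02  2.16395881e-02  8.44090335e+01] 0.08778269515146163 [0.26232665 0.33001871 0.31513822]
tool to lid [ 0.00019462  0.00130939 -0.05765858] [[322.294166   179.77399712]] [[322.58421865 158.11974819]]
```

View pics/scene6.png

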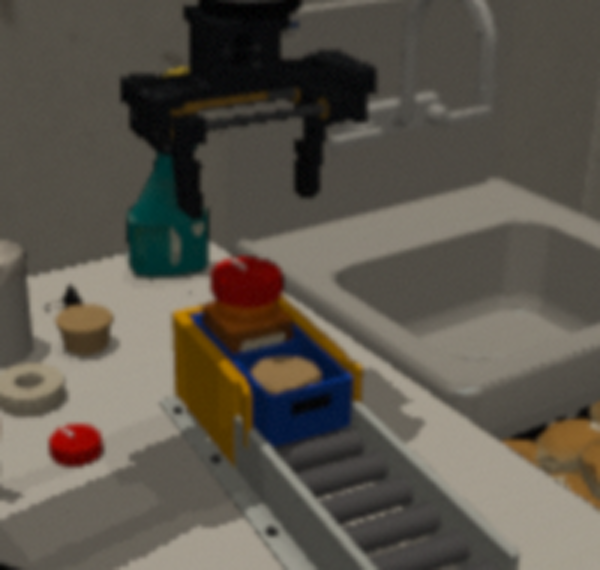

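View pics/top6.png

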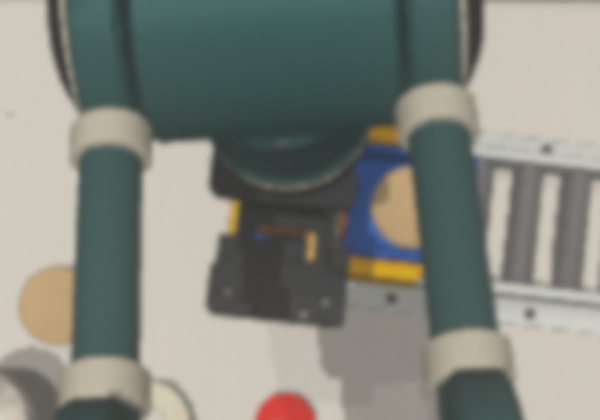

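In the scene crop the lid's top centre is near (248,270), which is full-image (322.5,180) and matches the projected (322.3,179.8). The jaws straddle it. I go down and grip.

>>> play_rows --rows '[{"x": 0.001,"y": 0,"z": 0.02,"wx": 0,"wy": 0,"wz": 0},{"x": 0,"y": 0,"z": 0.02,"wx": 0,"wy": 0,"wz": 0},{"x": 0,"y": 0,"z": 0.015,"wx": 0,"wy": 0,"wz": 0},{"x": 0,"y": 0,"z": 0.01,"wx": 0,"wy": 0,"wz": 0},{"x": 0,"y": 0,"z": 0.01,"wx": 0,"wy": 0,"wz": 0},{"x": 0,"y": 0,"z": 0.009,"wx": 0,"wy": 0,"wz": 0},{"x": 0,"y": 0,"z": 0,"wx": 0,"wy": 0,"wz": 0},{"x": 0,"y": 0,"z": 0,"wx": 0,"wy": 0,"wz": 0}]'

```text
time: 11.3
tcp_pos: [0.5121, 0.0699, 0.1058]
orientation: [180.0, -0.0, 84.4]
contact_force: [-0.0, 0.4, 0.4]
opening: 0.0877
```

>>> play_rows --rows '[{"x": 0,"y": 0,"z": 0,"wx": 0,"wy": 0,"wz": 0},{"x": 0,"y": 0,"z": 0,"wx": 0,"wy": 0,"wz": 0},{"x": 0,"y": 0,"z": 0,"wx": 0,"wy": 0,"wz": 0},{"x": 0,"y": 0,"z": 0,"wx": 0,"wy": 0,"wz": 0},{"x": 0,"y": 0,"z": 0,"wx": 0,"wy": 0,"wz": 0},{"x": 0,"y": 0,"z": 0,"wx": 0,"wy": 0,"wz": 0},{"x": 0,"y": 0,"z": 0,"wx": 0,"wy": 0,"wz": 0},{"x": 0,"y": 0,"z": 0,"wx": 0,"wy": 0,"wz": 0}]' --jaw 0.04 --grip_force 40

```text
time: 12.1
tcp_pos: [0.5118, 0.07, 0.106]
orientation: [-180.0, -0.0, 84.4]
contact_force: [-3.4, 0.2, 5.5]
opening: 0.0574
```

```bash
python3 - <<'E'
from h import *
o=robot.get_obs();print(o["time"],o["tcp_pos"],o["orientation"],o["opening"],o["contact_force"],o["wrist_torque"])
for n in("scene",):
    im=robot.snapshot(n); cv2.imwrite(f"pics/{n}7.png",cv2.resize((im[90:280,240:440] if n=="scene" else im[120:260,200:400])[:,:,::-1],None,fx=3,fy=3,interpolation=cv2.INTER_CUBIC))
E
```

```text
12.1 [0.51179346 0.06995518 0.10596639] [-1.79979038e+02 -4.88752200e-03  8.44401348e+01] 0.05740595579933319 [-3.43709041  0.17742404  5.48618457] [0.00261397 0.44482991 0.00516759]
```

View pics/scene7.png

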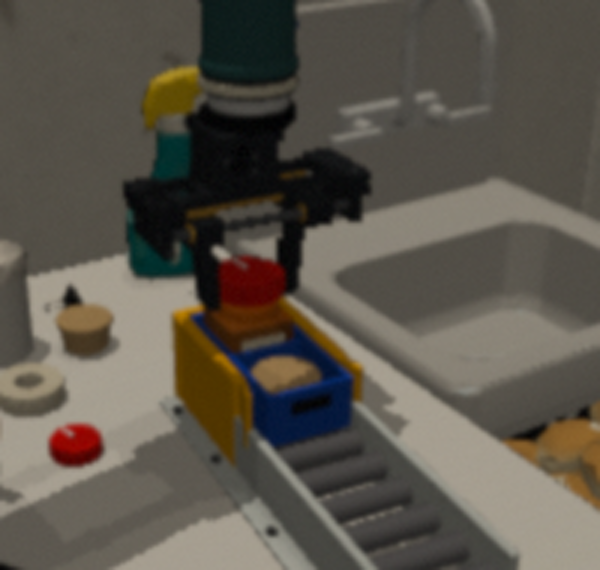

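The lid is gripped at a 57 mm opening. I turn anticlockwise, which is tool wz negative.

>>> play_rows --rows '[{"x": 0,"y": 0,"z": 0,"wx": 0,"wy": 0,"wz": -4},{"x": 0,"y": 0,"z": 0,"wx": 0,"wy": 0,"wz": -4},{"x": 0,"y": 0,"z": 0,"wx": 0,"wy": 0,"wz": -4},{"x": 0,"y": 0,"z": 0,"wx": 0,"wy": 0,"wz": -4},{"x": 0,"y": 0,"z": 0,"wx": 0,"wy": 0,"wz": -4}]'

```text
time: 12.65
tcp_pos: [0.5125, 0.0697, 0.1059]
orientation: [179.9, 0.0, 104.6]
contact_force: [-1.5, -1.1, 3.4]
opening: 0.0572
```

```bash
python3 - <<'E'
from h import *
o=robot.get_obs();print(o["time"],o["tcp_pos"],o["orientation"],o["opening"],o["contact_force"],o["wrist_torque"])
for n in("scene",):
    im=robot.snapshot(n); cv2.imwrite(f"pics/{n}8.png",cv2.resize((im[150:250,280:380])[:,:,::-1],None,fx=5,fy=5,interpolation=cv2.INTER_CUBIC))
E
```

```text
12.65 [0.51254637 0.06965886 0.10593229] [1.79929519e+02 2.41312511e-02 1.04554114e+02] 0.05721672031523022 [-1.46509448 -1.13112658  3.38543772] [-0.02692486 -0.00831713 -0.29757013]
```

View pics/scene8.png

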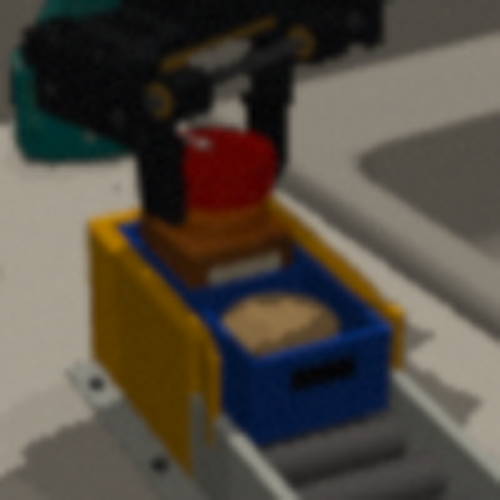

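The wrist torque of 0.30 N m and the moved dash show the lid is turning in the jaws without slip. I continue.

>>> play_rows --rows '[{"x": 0,"y": 0,"z": 0,"wx": 0,"wy": 0,"wz": -4},{"x": 0,"y": 0,"z": 0,"wx": 0,"wy": 0,"wz": -4},{"x": 0,"y": 0,"z": 0,"wx": 0,"wy": 0,"wz": -4},{"x": 0,"y": 0,"z": 0,"wx": 0,"wy": 0,"wz": -4},{"x": 0,"y": 0,"z": 0,"wx": 0,"wy": 0,"wz": -4},{"x": 0,"y": 0,"z": 0,"wx": 0,"wy": 0,"wz": -4},{"x": 0,"y": 0,"z": 0,"wx": 0,"wy": 0,"wz": -4},{"x": 0,"y": 0,"z": 0,"wx": 0,"wy": 0,"wz": -4},{"x": 0,"y": 0,"z": 0,"wx": 0,"wy": 0,"wz": -4}]'

```text
time: 13.6
tcp_pos: [0.5127, 0.0698, 0.1076]
orientation: [180.0, 0.1, 140.5]
contact_force: [-6.4, -1.5, 13.5]
opening: 0.0571
```

```bash
python3 - <<'E'
from h import *
o=robot.get_obs();print(o["time"],o["tcp_pos"],o["orientation"],o["opening"],o["contact_force"],o["wrist_torque"])
E
```

```text
13.6 [0.51271829 0.06981145 0.10762209] [1.79956049e+02 6.56480584e-02 1.40523245e+02] 0.05711020353419791 [-6.35523385 -1.52345849 13.53787461] [-0.14465234  0.74454317 -0.1864406 ]
```

>>> play_rows --rows '[{"x": 0,"y": 0,"z": 0,"wx": 0,"wy": 0,"wz": -4},{"x": 0,"y": 0,"z": 0,"wx": 0,"wy": 0,"wz": -4},{"x": 0,"y": 0,"z": 0,"wx": 0,"wy": 0,"wz": -4},{"x": 0,"y": 0,"z": 0,"wx": 0,"wy": 0,"wz": -3}]'

```text
time: 14.0
tcp_pos: [0.5127, 0.0698, 0.1076]
orientation: [180.0, 0.1, 155.5]
contact_force: [-5.5, -0.3, 14.1]
opening: 0.0572
```

```bash
python3 - <<'E'
from h import *
o=robot.get_obs();print(o["time"],o["tcp_pos"],o["orientation"],o["opening"],o["contact_force"],o["wrist_torque"])
for n in("scene",):
    im=robot.snapshot(n); cv2.imwrite(f"pics/{n}9.png",cv2.resize((im[150:250,280:380])[:,:,::-1],None,fx=5,fy=5,interpolation=cv2.INTER_CUBIC))
E
```

```text
14.0 [0.5127021  0.06975184 0.10763272] [1.79978457e+02 7.80589244e-02 1.55502570e+02] 0.057155677493515446 [-5.4938955  -0.29111335 14.07321991] [-0.12564029  0.72563589 -0.18002075]
```

View pics/scene9.png

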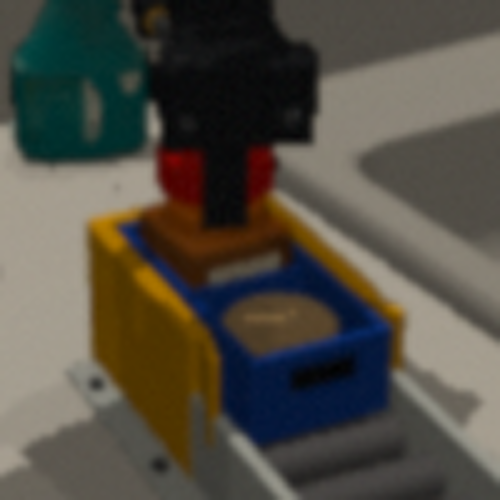

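The tool rose 1.7 mm and carries 14 N upward from the spring, so the lid has come free. I lift a little and check the force.

>>> play_rows --rows '[{"x": 0,"y": 0,"z": -0.002,"wx": 0,"wy": 0,"wz": 0},{"x": 0,"y": 0,"z": -0.002,"wx": 0,"wy": 0,"wz": 0},{"x": 0,"y": 0,"z": -0.002,"wx": 0,"wy": 0,"wz": 0},{"x": 0,"y": 0,"z": 0,"wx": 0,"wy": 0,"wz": 0}]'

```text
time: 14.45
tcp_pos: [0.5119, 0.0698, 0.1115]
orientation: [-180.0, -0.0, 155.4]
contact_force: [-0.2, -1.1, -0.0]
opening: 0.0572
```

```bash
python3 - <<'E'
from h import *
for n in("scene",):
    im=robot.snapshot(n); cv2.imwrite(f"pics/{n}10.png",cv2.resize((im[150:250,280:380])[:,:,::-1],None,fx=5,fy=5,interpolation=cv2.INTER_CUBIC))
E
```

```text
(no output)
```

View pics/scene10.png

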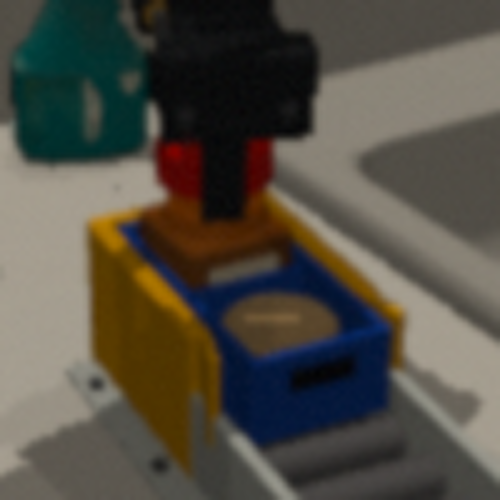

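The force fell to about 0, so the jar's weight is not carried, and the jar looks unmoved in the picture. I lift to about 20 mm clear of the rim.

>>> play_rows --rows '[{"x": 0,"y": 0,"z": -0.003,"wx": 0,"wy": 0,"wz": 0},{"x": 0,"y": 0,"z": -0.003,"wx": 0,"wy": 0,"wz": 0},{"x": 0,"y": 0,"z": -0.004,"wx": 0,"wy": 0,"wz": 0},{"x": 0,"y": 0,"z": -0.005,"wx": 0,"wy": 0,"wz": 0},{"x": 0,"y": 0,"z": -0.005,"wx": 0,"wy": 0,"wz": 0},{"x": 0,"y": 0,"z": -0.005,"wx": 0,"wy": 0,"wz": 0},{"x": 0,"y": 0,"z": -0.005,"wx": 0,"wy": 0,"wz": 0},{"x": 0,"y": 0,"z": -0.002,"wx": 0,"wy": 0,"wz": 0},{"x": 0,"y": 0,"z": 0,"wx": 0,"wy": 0,"wz": 0},{"x": 0,"y": 0,"z": 0,"wx": 0,"wy": 0,"wz": 0},{"x": 0,"y": 0,"z": 0,"wx": 0,"wy": 0,"wz": 0},{"x": 0,"y": 0,"z": 0,"wx": 0,"wy": 0,"wz": 0}]'

```text
time: 15.7
tcp_pos: [0.5117, 0.0699, 0.1434]
orientation: [-180.0, -0.0, 155.4]
contact_force: [1.0, 0.6, -0.7]
opening: 0.0577
```

```bash
python3 - <<'E'
from h import *
o=robot.get_obs();print(o["time"],o["tcp_pos"],o["orientation"],o["opening"],o["contact_force"],o["joint_velocities"])
print(proj("scene",[[.512,.0698,.128],[.512,.0698,.148],[.512,.0698,.168]]))
for n in("scene","top"):
    im=robot.snapshot(n); cv2.imwrite(f"pics/{n}11.png",cv2.resize((im[140:250,270:380] if n=="scene" else im[120:260,200:400])[:,:,::-1],None,fx=5 if n=="scene" else 3,fy=5 if n=="scene" else 3,interpolation=cv2.INTER_CUBIC))
E
```

```text
15.7 [0.51173995 0.06988891 0.14341039] [-1.79985087e+02 -2.92805913e-02  1.55443988e+02] 0.05767312485371394 [ 1.019817    0.60038249 -0.74049499] [ 0.04196278  0.14296111 -0.09970772 -0.12136557 -0.10312274 -0.00916359]
[[322.22546818 181.19793256]
 [322.24974832 173.79560549]
 [322.27408691 166.24226154]]
```

View pics/scene11.png

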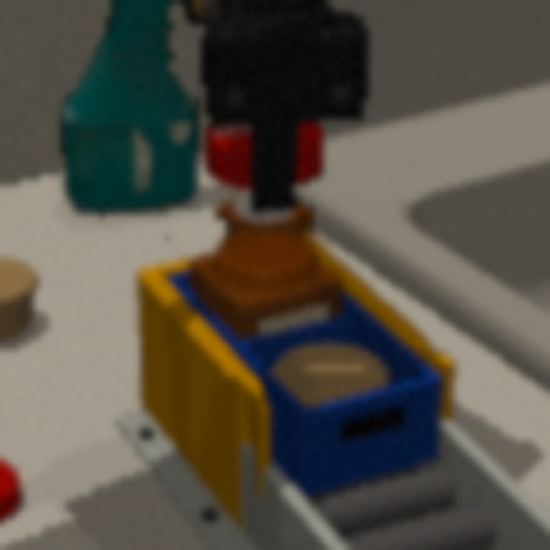

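View pics/top11.png

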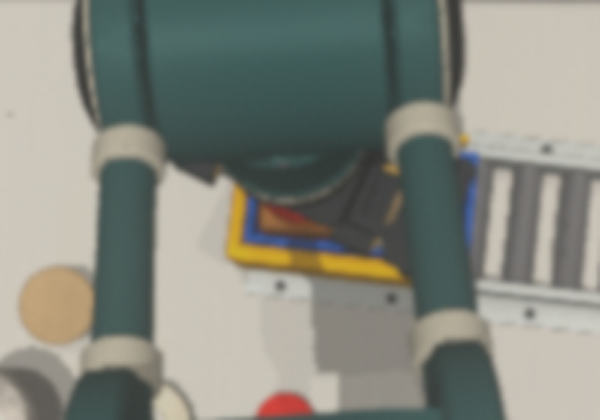

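The scene crop shows the lid level in the fingers ((265,155)), clear above the open jar's mouth at about (268,212). The jar stands in the crate and the crate sits in the bay. I hand it in.

```bash
python3 - <<'E'
from workcell import robot
print(robot.job_done())
E
```

```text
the job is handed in; nothing more can be done
None
```

I ran the crate home, unscrewed the lid, and handed the job in at about 15.7 s with the lid held level above the jar. The hand-in gives no verdict.

- **Crate:** I pushed it about 138 mm with closed fingers until the contact force jumped to about 20 N. The top picture then showed it against the end of the yellow bay with the lid still closed.
- **Unscrewing:** I gripped the lid at 40 N and turned it 71° anticlockwise at about 0.3 N m. Partway through, it sprang up about 1.7 mm.
- **Lift:** The first lift brought the force down to about 0, so the jar did not come along.
- **Last checks:** The jaws hold the lid at an opening of 57.7 mm. The tool points straight down within 0.1°, and the tip stands 37.5 mm above its height at the grip, so the lid's lower edge is about 20 mm above the rim. The contact force is about 1 N. The last scene picture shows a clear gap under the lid, with the jar upright in the crate and the crate in the bay.
- **Not checked:** I did not measure the bystanders' positions at the end, but the arm and gripper stayed clear of them throughout. I also did not re-measure the crate's exact distance from the bay end after backing off; I only looked at the pictures.
- **Refused calls:** My first two move calls were refused for missing row keys, and nothing moved.

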